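# Re-zero a coffee grinder and set it five clicks open

## Robot

A 7-joint arm with a two-finger parallel gripper is mounted at the origin on a cart in front of the work surface, level with it; the furniture and walls round the work are solid. World frame = base frame: x ahead of the robot, y to its left, z up, the work surface at z = 0. Lengths are in m, angles in rad, forces in N, time in s.
With the tool pointing down it reaches from about 0.35 to 0.9 m from the base axis. Payload 7.2 kg.
Tool frame: the origin (TCP) lies on the centre line of the jaws, within the pads' length; the fingertips stand 17 mm ahead of it and the grasp point (between the pads) lies 2 mm behind it; z points along the fingers, y is the line along which they close (so a half turn about z gives the same grasp; the last joint's range is limited). The gripper opens to 85 mm and grips with 20 to 120 N. Pads are 22 mm wide; open, the fingers measure 114 mm over their backs; the gripper's body (76 mm by 85 mm) begins 54 mm behind the grasp point. The pads swing forward as they close: fully open they stand 13 mm farther back than shut.
Start: joints at [-1.373, 0.411, -0.013, 1.596, 0.006, 1.134, -0.082], TCP at [0.164, 0.603, 0.248] pointing down, gripper open.
Joint ranges: [-2.95, 2.95], [-0.29, 1.99], [-1.47, 1.44], [0.14, 2.54], [-1.03, 4.17], [0.13, 1.85], [-2.86, 2.86]. Speed limits (rad/s): [2.39, 2.39, 3.01, 3.01, 3.14, 3.14, 3.14].

## Interface

Orientations are given as [roll, pitch, yaw] about the fixed x, y, z axes, in that order (R = Rz(yaw) Ry(pitch) Rx(roll)).
In Python, from workcell import bot gives the robot as it stands.
- The arm moves only by the shell command python3 -m creep 'ROWS' [OPENING] [FORCE]. ROWS is rows parted by semicolons, their numbers by spaces, 1 to 10 of them, each of 6 numbers: dx, dy, dz in m, then a rotation vector rx, ry, rz in rad; each row shifts and turns the commanded pose from where the row before left it, along the tool's axes as they then stand; what a row does not reach is not made up. A row lasts 1/12 s, in which the tool goes at most 0.0417 m and 0.125 rad, less where a joint would pass 70% of its speed; a pose out of reach is approached as far as the arm can. OPENING is the finger opening in m, set as the command begins (- or left out keeps the last). The fingers move at their own pace and stop on an object; FORCE is the grip in N (left out, the last holds). Time passes only in rows, so rows that do not move let the fingers close. It prints the time, the measured TCP pose, the force, the opening and the grip force at its end.
- bot.get_state(): the state, without advancing time (a new reading comes with each control period).
- bot.grab_frame(name): name is "scene" or "top" or "wrist"; returns a dict with "color" (480x640x3 uint8, red, green, blue), "range_z" (480x640 float32, m along the optical axis (not along the pixel's ray), 0 where there is no reading), "camera_matrix" (3x3 intrinsics, pixels), "R" (3x3) and "t" (3): a world point X has camera coordinates R X + t; the wrist camera has in their place "T_tool_cam" (4x4, takes a point from camera to tool coordinates, whose origin is the TCP and whose axes are the flange's). Camera axes: x right, y down, z forward; pixel columns grow to the right and rows downward; lengths in m; the calibration is good to about 2 mm. The wrist camera is an equidistant fisheye: a pixel r from the principal point sees the ray r / f radians off the axis. A picture is of the moment at which its call begins: read the wrist's pose just before it.
- bot.finish_job(): hands the job in; it is judged then, once.
Trained networks look in a picture, given as the dict that the camera call returned (one of the last four; its "shot" number tells which), for a name from the list of things; names that differ only in an ending like _2 or _b are one class to them, and where a whole thing is asked for, a point or a joint stands for the part that bears it (a point fixed in the world has none). Each returns a list of dicts, best first, with "confidence" (0 to 1); they miss things now and then, are a little off and sometimes report something else, mostly with a low value. They report only what shows in the picture. A call takes as long as a camera call. They do not tell look-alikes from the thing itself.
- bot.trace(picture, label): "region" (480x640 bool, what is visible of it) and "at" ([column, row] in pixels, amid what is visible of it).
The state is a dict: "t": time; "qpos": joint angles; "dq": joint speeds; "joint_torque": joint torques, N m; "position": TCP position; "tcp_rot": TCP orientation; "force": force on the tool from outside, world axes, zero at the start; "ft_torque": the same for the moment, N m; "finger_gap": finger opening in m; "grip_force": force on a finger pad.
Only numpy, scipy, OpenCV 4.12 (cv2) and the standard library are available. Lean on these libraries where they do the work, as an engineer would, in place of code of your own. Each camera call takes 0.05 s, during which the arm holds its last target. There are 200 camera calls.

## Task

Re-zero the coffee grinder: turn the knurled dial on its top clockwise, click by click, until the burrs just touch and it firmly resists, without forcing it further. Then turn it back anticlockwise exactly five clicks and put the loose black cap over the dial, down on the grinder's top. Leave the jars and the mug where they stand.

Things in the scene. Friction and masses are not known exactly. Their poses are not given: they have to be found in the camera images.
- grinder: compact burr coffee grinder, fixed to the counter: black square base 104 x 100 x 77 mm with a grey grounds bin in its front (-x side), above it a round black housing and a flat steel deck of 94 mm diameter whose top is 140 mm above the counter. Origin: centre of its underside, z up
- dial_axis (a point): point fixed to the grinder on the dial's upright axis, 13 mm above the deck: mid-height of the adjusting dial, a plain knurled dark steel disc without marks, 58 mm across, 1 to 24 mm above the deck. Grasp it across the rim from above, fingertips just over the deck. It only turns: clockwise seen from above closes, anticlockwise opens. It starts two to four clicks open and opens 14 at most
- dial_top (a point): point fixed to the grinder on the dial's axis at its top, 24 mm above the deck. Feel of the dial: a click every 20 degrees, held by a sprung plunger; about 0.2 N m moves it out of a click, fading to none half way, then it pulls itself on into the next with up to 0.15 N m. Let go between clicks it drops into the nearer one
- burr_face (a point): underside of the movable burr, hidden in the housing. In the grinder's frame its z is 100.00 mm when the burrs touch, and 0.05 mm more for each click open: far less than the noise of this reading. The burrs touch on a click; beyond it the dial resists ever more (0.4 N m at 0.1 rad, 0.8 at 0.25 rad) and springs back to that click when let go; past 0.25 rad the burrs jam
- cap: loose black round cap, about 90 g, 72 mm outer diameter, 33 mm high, hollow and open below (inner diameter 66 mm, 30 mm deep), with a steel knob on top. Origin: centre of its lower rim, z up. It stands rim down on the counter; seated, it covers the dial and its rim lies on the grinder's deck, origin 140 mm above the counter
- cap_knob (a point): on the cap's axis 46 mm above its rim: middle of the upright steel knob of 23 mm diameter, which spans 33 to 58 mm above the rim
- coffee: glass coffee jar with black lid, 72 mm across, 84 mm high; origin: centre of its underside
- mug: white mug, 92 mm across, 127 mm with its handle, 95 mm high; origin: centre of its underside's outline
- spice_jar: spice jar with green lid, 46 mm across, 106 mm high, the nearest of three alike; origin: centre of its underside
Mind the look-alikes: they are no part of the job. Leave any pink or turquoise look-alike of the cap alone. Leave any purple look-alike of the grinder alone.

How it is judged:
On the way, in this order (a step that is already met when the one before it is completed fails the run):
1. the dial is turned clockwise until the burrs touch (z of burr_face in the frame of grinder below 0.100012 m), for 0.2 s.
2. the dial is turned back to five clicks open (z of burr_face in the frame of grinder between 0.100232 and 0.100268 m), for 0.3 s.
3. the cap sits over the dial on the grinder's deck (horizontal distance between cap and dial_axis below 0.006 m and z of cap in the frame of grinder between 0.1375 and 0.1425 m), for 0.2 s.
At the end, for the whole second after the job is handed in: the dial rests on the fifth click from the touching point (burr 0.25 mm open, within 0.018 mm, about a third of a click); the cap sits upright (within 3.5 degrees) over the dial, its rim on the deck within 2.5 mm and centred within 6 mm, released and at rest (all of step 2 and all of step 3 and angle between cap's own z axis and vertical below 0.06 rad and linear speed of cap below 0.02 m/s).
It fails at once if the burrs are jammed: the dial is forced more than about 0.25 rad past the point where they touch (z of burr_face in the frame of grinder below 0.099964 m).
It fails at once if the coffee jar, the mug or the spice jar is moved by more than 25 mm or tipped by more than 0.35 rad (distance of any of coffee, mug, spice_jar from where it was at the start of the episode above 0.025 m or angle between any of coffee, mug, spice_jar's own z axis and vertical above 0.35 rad).
It also fails if it takes over 72 s, if anything falls off the work surface, if the arm or the gripper's body presses on something with over 40 N, if the wrist force passes 120 N, or if a joint passes its speed limit or range.

## Working session

There is one attempt and no reset: what is moved stays moved. The work goes in short steps, Python scripts to look and compute and a shell command to move; the robot and the scene stay as the last step left them, time stands still between calls to the robot, and variables do not carry over. Pictures are saved under pics/ and viewed, at most 10 in all, crops included, and the job is handed in when it is done.

```bash
ls; mkdir -p pics; cat > h.py <<'E'
import numpy as np, cv2
from workcell import bot
def world(f, m):
    v,u=np.nonzero(m&(f["range_z"]>0)); z=f["range_z"][v,u]; K=f["camera_matrix"]
    c=np.stack([(u-K[0,2])/K[0,0]*z,(v-K[1,2])/K[1,1]*z,z],1)
    return (c-f["t"])@f["R"]
def save(f,n): cv2.imwrite("pics/"+n,f["color"][:,:,::-1])
E
python3 - <<'E'
from h import *
s=bot.get_state()
print({k:np.round(v,3) for k,v in s.items()})
np.set_printoptions(precision=4,suppress=True)
for n in("scene","top"):
    f=bot.grab_frame(n); save(f,n+".png")
    print(n,f["R"],f["t"])
    for l in("grinder","dial_axis","cap","cap_knob","coffee","mug","spice_jar"):
        for d in bot.trace(f,l)[:3]:
            p=world(f,d["region"])
            print(n,l,round(d["confidence"],2),np.round(d["at"]),d["region"].sum(),np.percentile(p,[2,50,98],axis=0).round(3).tolist() if len(p) else None, f["color"][d["region"]].mean(0).round())
E
```

```text
pics
{'t': np.float64(0.0), 'qpos': array([-1.373,  0.412, -0.013,  1.597,  0.006,  1.134, -0.082]), 'dq': array([ 0.001, -0.   , -0.001, -0.002, -0.001,  0.001,  0.   ]), 'joint_torque': array([ 0.0000e+00, -6.0062e+01,  6.8300e-01, -2.9941e+01,  1.4000e-02,
        1.1000e-02, -0.0000e+00]), 'position': array([0.164, 0.603, 0.247]), 'tcp_rot': array([-3.14 ,  0.   ,  2.876]), 'force': array([-0.456,  0.532,  0.018]), 'ft_torque': array([ 0.004, -0.016,  0.011]), 'grip_force': np.float64(0.0), 'finger_gap': np.float64(0.086)}
scene [[-0.9758  0.2186 -0.0067]
 [ 0.1638  0.7104 -0.6845]
 [-0.1449 -0.669  -0.729 ]] [0.5545 0.0441 1.2514]
scene grinder 0.82 [327. 364.] 4136 [[0.534, 0.152, 0.022], [0.597, 0.207, 0.113], [0.646, 0.243, 0.164]] [ 93.  54. 125.]
scene grinder 0.8 [300. 286.] 3547 [[0.545, -0.038, 0.007], [0.605, 0.024, 0.098], [0.654, 0.049, 0.164]] [78. 79. 81.]
scene grinder 0.49 [255. 253.] 1204 [[0.652, -0.169, 0.005], [0.684, -0.119, 0.064], [0.715, -0.104, 0.086]] [103.  99.  87.]
scene dial_axis 0.8 [327. 364.] 4206 [[0.533, 0.149, 0.021], [0.597, 0.207, 0.113], [0.
[... 2325 characters left out ...]
[410. 257.] 769 [[0.49, -0.304, 0.009], [0.521, -0.271, 0.035], [0.556, -0.241, 0.061]] [50. 48. 50.]
top cap_knob 0.86 [461. 253.] 814 [[0.496, -0.424, 0.007], [0.527, -0.387, 0.035], [0.561, -0.357, 0.06]] [ 30. 123. 126.]
top cap_knob 0.75 [427. 302.] 781 [[0.383, -0.335, 0.015], [0.413, -0.299, 0.035], [0.446, -0.269, 0.061]] [174. 107. 133.]
top coffee 0.81 [355. 187.] 866 [[0.653, -0.17, 0.011], [0.677, -0.138, 0.085], [0.714, -0.108, 0.09]] [62. 59. 55.]
top mug 0.89 [201. 291.] 1524 [[0.384, 0.154, 0.005], [0.426, 0.214, 0.037], [0.468, 0.253, 0.097]] [119. 119. 116.]
top spice_jar 0.79 [239. 164.] 566 [[0.711, 0.119, 0.006], [0.724, 0.136, 0.104], [0.752, 0.16, 0.111]] [75. 79. 58.]
```

View pics/scene.png

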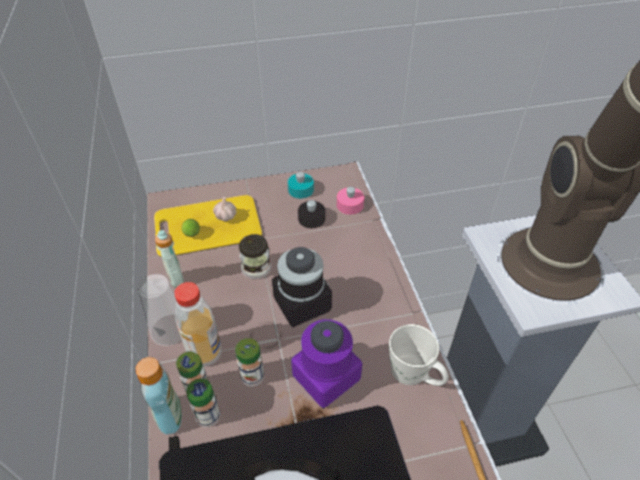

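View pics/top.png

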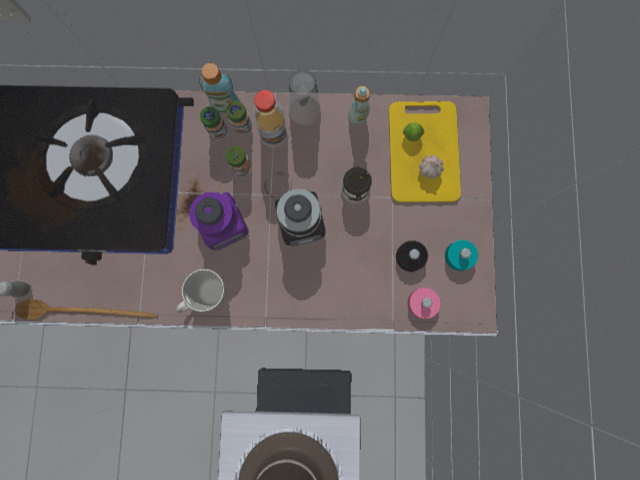

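```bash
cat > m.py <<'E'
from h import *
# circle fits of height slices, for the real grinder and the black cap
from scipy.optimize import least_squares
def circ(p,r=None):
    f=lambda q:np.hypot(p[:,0]-q[0],p[:,1]-q[1])-(q[2] if r is None else r)
    return least_squares(f,[*p[:,:2].mean(0),0.03],loss="soft_l1",f_scale=.002).x
for n in("scene","top"):
    f=bot.grab_frame(n); h=world(f,np.ones((480,640),bool))
    def top(c,R,z0,z1):
        p=h[(np.hypot(h[:,0]-c[0],h[:,1]-c[1])<R)&(h[:,2]>z0)&(h[:,2]<z1)]
        z=np.median(p[:,2]); hull=cv2.convexHull(p[:,:2].astype(np.float32)*1000)
        (c1,c2),r=cv2.minEnclosingCircle(hull); print(n,len(p),"medz",z.round(4),"mean",p[:,:2].mean(0).round(4),"enc",round(c1,1),round(c2,1),round(r,1))
    top((.596,-.013),.06,.157,.18)   # dial top
    top((.596,-.013),.07,.132,.148)   # deck
    top((.523,-.273),.05,.026,.042)   # cap top
    top((.523,-.273),.03,.048,.07)   # knob top
E
python3 m.py
```

```text
scene 501 medz 0.1622 mean [ 0.5996 -0.0059] enc 598.5 -8.3 30.2
scene 738 medz 0.1386 mean [0.6023 0.008 ] enc 599.1 -8.0 48.0
scene 389 medz 0.0314 mean [ 0.5216 -0.2671] enc 520.7 -272.4 37.6
scene 58 medz 0.0552 mean [ 0.5206 -0.2704] enc 520.2 -273.5 12.1
top 573 medz 0.1651 mean [ 0.6016 -0.01  ] enc 602.4 -9.3 29.4
top 838 medz 0.1414 mean [ 0.5985 -0.0108] enc 602.2 -10.1 47.0
top 653 medz 0.0346 mean [ 0.5229 -0.2737] enc 523.7 -274.6 35.7
top 83 medz 0.0587 mean [ 0.5232 -0.2742] enc 523.8 -275.0 11.4
```

The scene view shows the black grinder at about (300,286), beside its purple look-alike at (327,364). The black cap is at (312,213), next to the turquoise one (300,184) and the pink one (350,200). The top view agrees: grinder dial at (298,208), black cap at (412,256). The heights match the text, and the dial axis is at about (0.6005,-0.009). Next I move over it.

```bash
R="-0.0291 -0.0238 0 0 0 0"; python3 -m creep '-.0291 -.0238 0 0 0 0;-.0291 -.0238 0 0 0 0;-.0291 -.0238 0 0 0 0;-.0291 -.0238 0 0 0 0;-.0291 -.0238 0 0 0 0;-.0291 -.0238 0 0 0 0;-.0291 -.0238 0 0 0 0;-.0291 -.0238 0 0 0 0;-.0291 -.0238 0 0 0 0;-.0291 -.0238 0 0 0 0' .085
python3 -m creep '-.0291 -.0238 0 0 0 0;-.0291 -.0238 0 0 0 0;-.0291 -.0238 0 0 0 0;-.0291 -.0238 0 0 0 0;-.0291 -.0238 0 0 0 0;-.0291 -.0238 0 0 0 0;-.0291 -.0238 0 0 0 0;-.0291 -.0238 0 0 0 0;-.0291 -.0238 0 0 0 0;-.0291 -.0238 0 0 0 0'
python3 -m creep '0 0 0 0 0 .12;0 0 0 0 0 .12;0 0 0 0 0 .12;0 0 0 0 0 .12;0 0 0 0 0 .12;0 0 0 0 0 .12;0 0 0 0 0 .12;0 0 0 0 0 .12;0 0 0 0 0 .12;0 0 0 0 0 .12'
cat > w.py <<'E'
from h import *
import sys
from scipy.spatial.transform import Rotation as Ro
def wcloud(f,s,m=None):
    z=f["range_z"]; K=f["camera_matrix"]; ok=z>0
    if m is not None: ok&=m
    v,u=np.nonzero(ok)
    x=(u-K[0,2])/K[0,0]; y=(v-K[1,2])/K[1,1]; r=np.hypot(x,y); k=r<1.3
    x,y,r,zz=x[k],y[k],r[k],z[v,u][k]
    s_=np.where(r>1e-9,np.tan(r)/np.maximum(r,1e-9),1)
    c=np.stack([x*s_*zz,y*s_*zz,zz],1)
    T=f["T_tool_cam"]; t=c@T[:3,:3].T+T[:3,3]
    return t@Ro.from_euler("xyz",s["tcp_rot"]).as_matrix().T+s["position"]
def look(name,slices):
    s=bot.get_state(); f=bot.grab_frame("wrist"); save(f,name)
    print("pos",s["position"].round(4),"rot",s["tcp_rot"].round(4),"q7",s["qpos"][6].round(2))
    h=wcloud(f,s)
    for (c,R,z0,z1) in slices:
        p=h[(np.hypot(h[:,0]-c[0],h[:,1]-c[1])<R)&(h[:,2]>z0)&(h[:,2]<z1)]
        if len(p)<10: print("few",len(p)); continue
        (a,b),r=cv2.minEnclosingCircle(cv2.convexHull(p[:,:2].astype(np.float32)*1000))
        print(len(p),"z",np.median(p[:,2]).round(4),"mean",p[:,:2].mean(0).round(4),"enc",round(a,1),round(b,1),round(r,1))
    return f,s
E
python3 - <<'E'
from w import *
look("w1.png",[((.6,-.009),.06,.155,.18),((.6,-.009),.07,.132,.148)])
E
```

```text
t: 1.73
position: [0.3833, 0.2954, 0.2487]
tcp_rot: [3.141, 0.0, 2.876]
force: [0.9, 0.3, -0.1]
finger_gap: 0.0855
grip_force: 0.0
t: 2.57
position: [0.6016, -0.0107, 0.2485]
tcp_rot: [3.141, 0.0, 2.876]
force: [0.2, 0.8, 0.9]
finger_gap: 0.0849
grip_force: 0.0
t: 3.4
position: [0.6007, -0.009, 0.2484]
tcp_rot: [3.141, -0.0, 1.67]
force: [0.3, -0.8, -0.0]
finger_gap: 0.0852
grip_force: 0.0
pos [ 0.6007 -0.009   0.2484] rot [ 3.1414e+00 -2.0000e-04  1.6701e+00] q7 0.28
6678 z 0.1641 mean [ 0.5978 -0.0074] enc 598.1 -9.6 29.7
7657 z 0.1404 mean [ 5.972e-01 -4.000e-04] enc 598.0 -9.7 47.1
```

View pics/w1.png

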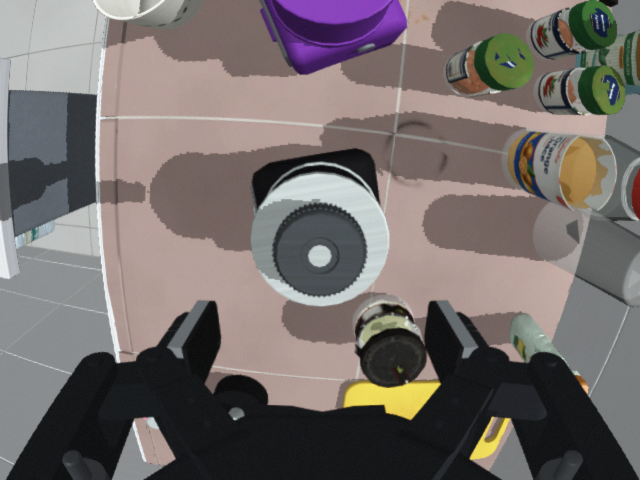

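The wrist view shows the dial centred at (319,252), between the open pads. The three cameras put it at about (0.599,-0.0093), with its top at z 0.164. I descend and grip.

```bash
python3 -m creep '0 -.0015 .025 0 0 0;0 0 .025 0 0 0;0 0 .02 0 0 0;0 0 .012 0 0 0;0 0 .0055 0 0 0;0 0 0 0 0 0'
python3 - <<'E'
from w import *
look("w2.png",[((.6,-.009),.06,.155,.18),((.6,-.009),.07,.132,.148)])
E
python3 -m creep '0 0 0 0 0 0;0 0 0 0 0 0;0 0 0 0 0 0;0 0 0 0 0 0;0 0 0 0 0 0;0 0 0 0 0 0' .05 25
python3 -c "
from h import *
s=bot.get_state();print(s['position'].round(4),s['tcp_rot'].round(4),s['force'].round(2),s['ft_torque'].round(3),s['finger_gap'],s['grip_force'])"
```

```text
t: 3.95
position: [0.5988, -0.0093, 0.1599]
tcp_rot: [-3.14, 0.0, 1.677]
force: [-0.6, 0.6, 0.9]
finger_gap: 0.0851
grip_force: 0.0
pos [ 0.5988 -0.0093  0.1599] rot [-3.1399e+00  1.0000e-04  1.6769e+00] q7 0.35
18322 z 0.1643 mean [ 0.5977 -0.0053] enc 597.3 -2.7 56.5
14854 z 0.1404 mean [0.596  0.0088] enc 598.1 -9.8 47.1
t: 4.5
position: [0.599, -0.0095, 0.1623]
tcp_rot: [3.142, -0.001, 1.676]
force: [-4.9, -0.4, 8.8]
finger_gap: 0.0566
grip_force: 25.8
[ 0.599  -0.0095  0.1623] [ 3.1415e+00 -7.0000e-04  1.6759e+00] [-4.93 -0.4   8.75] [-0.107  1.315  0.012] 0.056624579949007076 25.83753079175949
```

View pics/w2.png

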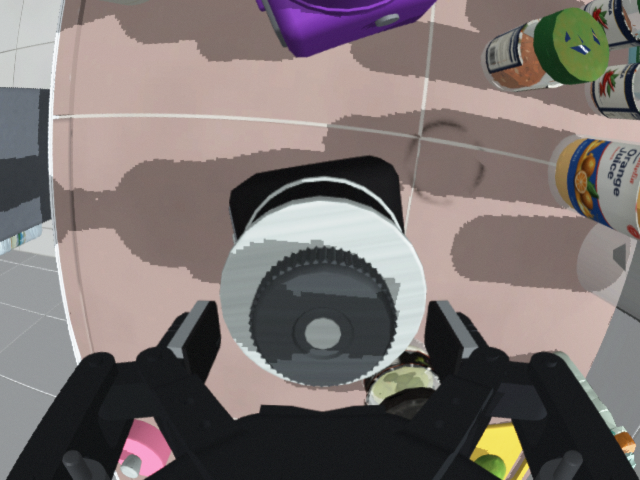

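The fingertips swung down onto the deck as they closed: 8.8 N upward and 2.4 mm of rise. I regrasp 3.5 mm higher and 1.3 mm toward -x.

```bash
python3 -m creep '0 0 0 0 0 0;0 -.0013 -.0035 0 0 0;0 0 0 0 0 0' .066
python3 -m creep '0 0 0 0 0 0;0 0 0 0 0 0;0 0 0 0 0 0;0 0 0 0 0 0;0 0 0 0 0 0;0 0 0 0 0 0' .05 60
cat > st.py <<'E'
from h import *
s=bot.get_state();print(s['t'].round(2),s['position'].round(4),'yaw',s['tcp_rot'][2].round(4),'F',s['force'].round(2),'M',s['ft_torque'].round(3),'gap',s['finger_gap'].round(4),'grip',s['grip_force'].round(1),'q7',s['qpos'][6].round(3),s['joint_torque'][6].round(3))
E
python3 st.py
```

```text
t: 4.75
position: [0.5983, -0.0095, 0.1653]
tcp_rot: [3.14, -0.0, 1.676]
force: [1.1, -0.1, 0.5]
finger_gap: 0.0662
grip_force: 0.0
t: 5.25
position: [0.599, -0.0093, 0.1657]
tcp_rot: [3.139, -0.0, 1.676]
force: [-1.5, 0.3, 9.4]
finger_gap: 0.0558
grip_force: 61.9Traceback (most recent call last):
  File "st.py", line 2, in <module>
    s=bot.get_state();print(s['t'].round(2),s['position'].round(4),'yaw',s['tcp_rot'][2].round(4),'F',s['force'].round(2),'M',s['ft_torque'].round(3),'gap',s['finger_gap'].round(4),'grip',s['grip_force'].round(1),'q7',s['qpos'][6].round(3),s['joint_torque'][6].round(3))
                            ^^^^^^^^^^^^
AttributeError: 'float' object has no attribute 'round'
```

```bash
cat > st.py <<'E'
from h import *
s=bot.get_state();r=lambda k,n=3:np.round(s[k],n)
print(r('t',2),r('position',4),'yaw',r('tcp_rot',4)[2],'F',r('force',1),'M',r('ft_torque'),'gap',r('finger_gap',4),'grip',r('grip_force',1),'q7',r('qpos')[6],r('joint_torque')[6])
E
python3 st.py
python3 -m creep '0 0 0 0 0 .05;0 0 0 0 0 0;0 0 0 0 0 0'>/dev/null; python3 st.py
python3 -m creep '0 0 0 0 0 .05;0 0 0 0 0 0;0 0 0 0 0 0'>/dev/null; python3 st.py
```

```text
5.25 [ 0.599  -0.0093  0.1657] yaw 1.676 F [-1.5  0.3  9.4] M [0.13  0.095 0.034] gap 0.0558 grip 61.9 q7 0.343 -0.024
5.5 [ 0.5991 -0.0093  0.1657] yaw 1.626 F [-0.6 -0.   8.9] M [0.078 0.102 0.14 ] gap 0.0558 grip 62.1 q7 0.3 -0.255
5.75 [ 0.5991 -0.0093  0.1657] yaw 1.5759 F [-1.6  0.4  8.9] M [0.073 0.101 0.111] gap 0.0555 grip 62.1 q7 0.257 -0.219
```

```bash

python3 -m creep '0 0 0 0 0 .1;0 0 0 0 0 0'>/dev/null; python3 st.py
python3 -m creep '0 0 0 0 0 .1;0 0 0 0 0 0'>/dev/null; python3 st.py
python3 -m creep '0 0 0 0 0 .049;0 0 0 0 0 0;0 0 0 0 0 0'>/dev/null; python3 st.py
python3 -m creep '0 0 0 0 0 .1;0 0 0 0 0 0;0 0 0 0 0 0'>/dev/null; python3 st.py
```

```text
5.92 [ 0.5991 -0.0093  0.1657] yaw 1.4702 F [-1.3 -0.2  8.9] M [ 0.069  0.015 -0.061] gap 0.0558 grip 62.6 q7 0.167 -1.07
6.08 [ 0.5992 -0.0095  0.1657] yaw 1.3698 F [-0.6  0.7  8.5] M [ 0.136 -0.036 -0.4  ] gap 0.0556 grip 62.7 q7 0.082 -0.821
6.33 [ 0.5993 -0.0094  0.1657] yaw 1.3268 F [-0.3  0.8  8.8] M [ 0.035 -0.001  0.022] gap 0.0553 grip 62.6 q7 0.046 -0.118
6.58 [ 0.5993 -0.0093  0.1657] yaw 1.2268 F [-0.9  0.2  8.9] M [-0.031 -0.066  0.137] gap 0.0556 grip 63.0 q7 -0.039 -0.405
```

```bash

python3 -m creep '0 0 0 0 0 .08;0 0 0 0 0 .08;0 0 0 0 0 .089;0 0 0 0 0 0;0 0 0 0 0 0'>/dev/null; python3 st.py
python3 -m creep '0 0 0 0 0 .05;0 0 0 0 0 0;0 0 0 0 0 0'>/dev/null; python3 st.py
python3 -m creep '0 0 0 0 0 .05;0 0 0 0 0 0;0 0 0 0 0 0'>/dev/null; python3 st.py
```

```text
7.0 [ 0.5994 -0.0095  0.1657] yaw 0.9775 F [0.3 0.4 8.2] M [-0.019 -0.044 -0.035] gap 0.0556 grip 63.0 q7 -0.248 -0.24
7.25 [ 0.5994 -0.0094  0.1657] yaw 0.9282 F [ 0.2 -0.   8.5] M [-0.028 -0.138  0.267] gap 0.0556 grip 63.0 q7 -0.29 -0.314
7.5 [ 0.5995 -0.0095  0.1657] yaw 0.878 F [0.2 0.6 8.3] M [-0.031 -0.191  0.074] gap 0.0553 grip 63.0 q7 -0.332 -0.217
```

```bash

python3 -m creep '0 0 0 0 0 .08;0 0 0 0 0 .08;0 0 0 0 0 .089;0 0 0 0 0 0;0 0 0 0 0 0'>/dev/null; python3 st.py
python3 -m creep '0 0 0 0 0 .05;0 0 0 0 0 0;0 0 0 0 0 0'>/dev/null; python3 st.py
python3 -m creep '0 0 0 0 0 .05;0 0 0 0 0 0;0 0 0 0 0 0'>/dev/null; python3 st.py
```

```text
7.92 [ 0.5996 -0.0096  0.1657] yaw 0.6286 F [ 0.8 -0.5  8. ] M [-0.142 -0.231  0.02 ] gap 0.0556 grip 63.0 q7 -0.539 -0.236
8.17 [ 0.5996 -0.0096  0.1657] yaw 0.5792 F [1.5 0.  8.2] M [-0.142 -0.203  0.212] gap 0.0557 grip 63.0 q7 -0.58 -0.316
8.42 [ 0.5996 -0.0096  0.1657] yaw 0.5289 F [ 0.6 -0.2  7.5] M [-0.112 -0.23   0.069] gap 0.0558 grip 63.0 q7 -0.622 -0.215
```

```bash

python3 -m creep '0 0 0 0 0 .08;0 0 0 0 0 .08;0 0 0 0 0 .089;0 0 0 0 0 0;0 0 0 0 0 0'>/dev/null; python3 st.py
python3 -m creep '0 0 0 0 0 .05;0 0 0 0 0 0;0 0 0 0 0 0'>/dev/null; python3 st.py
python3 -m creep '0 0 0 0 0 .05;0 0 0 0 0 0;0 0 0 0 0 0'>/dev/null; python3 st.py
```

```text
8.83 [ 0.5996 -0.0098  0.1657] yaw 0.2795 F [ 0.5 -0.1  8. ] M [-0.218 -0.232  0.015] gap 0.055 grip 63.3 q7 -0.827 -0.25
9.08 [ 0.5996 -0.0098  0.1657] yaw 0.2304 F [ 1.1 -1.5  7.5] M [-0.248 -0.249  0.231] gap 0.0555 grip 63.4 q7 -0.868 -0.39
9.33 [ 0.5996 -0.0098  0.1657] yaw 0.1806 F [ 1.4 -0.7  7.9] M [-0.302 -0.311  0.328] gap 0.0558 grip 63.4 q7 -0.909 -0.461
```

```bash

python3 -m creep '0 0 0 0 0 .03;0 0 0 0 0 0;0 0 0 0 0 0'>/dev/null; python3 st.py
python3 -m creep '0 0 0 0 0 -.065;0 0 0 0 0 -.065;0 0 0 0 0 0;0 0 0 0 0 0;0 0 0 0 0 0'>/dev/null; python3 st.py
```

```text
9.58 [ 0.5997 -0.0098  0.1657] yaw 0.1508 F [ 1.5 -0.9  7.9] M [-0.377 -0.236  0.358] gap 0.0554 grip 63.2 q7 -0.933 -0.467
10.0 [ 0.5996 -0.0098  0.1657] yaw 0.2801 F [ 0.6 -0.4  7.3] M [-0.182 -0.366  0.088] gap 0.0553 grip 63.4 q7 -0.827 -0.04
```

The resistance keeps growing (0.36 N m at 0.13 rad), so the burrs touch at yaw 0.28. Now five clicks back, 1.7453 rad in all.

```bash

python3 -m creep '0 0 0 0 0 -.1163;0 0 0 0 0 -.1163;0 0 0 0 0 -.1165;0 0 0 0 0 0;0 0 0 0 0 0'>/dev/null; python3 st.py
python3 -m creep '0 0 0 0 0 -.1163;0 0 0 0 0 -.1163;0 0 0 0 0 -.1165;0 0 0 0 0 0;0 0 0 0 0 0'>/dev/null; python3 st.py
python3 -m creep '0 0 0 0 0 -.1163;0 0 0 0 0 -.1163;0 0 0 0 0 -.1165;0 0 0 0 0 0;0 0 0 0 0 0'>/dev/null; python3 st.py
python3 -m creep '0 0 0 0 0 -.1163;0 0 0 0 0 -.1163;0 0 0 0 0 -.1165;0 0 0 0 0 0;0 0 0 0 0 0'>/dev/null; python3 st.py
python3 -m creep '0 0 0 0 0 -.1163;0 0 0 0 0 -.1163;0 0 0 0 0 -.1165;0 0 0 0 0 0;0 0 0 0 0 0;0 0 0 0 0 0;0 0 0 0 0 0'>/dev/null; python3 st.py
```

```text
10.42 [ 0.5996 -0.0096  0.1657] yaw 0.6279 F [ 1.7 -1.2  7.4] M [-0.132 -0.354  0.073] gap 0.056 grip 64.4 q7 -0.54 0.313
10.83 [ 0.5994 -0.0095  0.1657] yaw 0.9768 F [-0.3  0.4  8.6] M [ 0.019 -0.296  0.12 ] gap 0.0555 grip 64.5 q7 -0.25 0.261
11.25 [ 0.5992 -0.0093  0.1657] yaw 1.326 F [-0.1  0.8  9. ] M [ 0.122 -0.087  0.056] gap 0.0554 grip 64.6 q7 0.044 0.259
11.67 [ 0.599  -0.0093  0.1657] yaw 1.6749 F [-1.5  0.4  9.8] M [0.158 0.112 0.11 ] gap 0.0553 grip 64.6 q7 0.341 0.257
12.25 [ 0.5988 -0.0094  0.1657] yaw 2.0232 F [-2.6  0.7  9.7] M [0.153 0.277 0.089] gap 0.0553 grip 64.7 q7 0.64 -0.064
```

```bash

python3 -m creep '0 0 0 0 0 0;0 0 0 0 0 0;0 0 0 0 0 0;0 0 0 0 0 0;0 0 0 0 0 0' .085 >/dev/null; python3 st.py
python3 -m creep '0 0 -.02 0 0 0;0 0 -.03 0 0 0;0 0 -.04 0 0 0' .07
python3 -m creep '-.0255 -.0231 0 0 0 0;-.0255 -.0231 0 0 0 0;-.0255 -.0231 0 0 0 0;-.0255 -.0231 0 0 0 0;-.0255 -.0231 0 0 0 0;-.0255 -.0231 0 0 0 0;-.0255 -.0231 0 0 0 0;-.0255 -.0231 0 0 0 0' .06
python3 -m creep '0 0 .035 0 0 0;0 0 .035 0 0 0;0 0 .03 0 0 0;0 0 0 0 0 0'
python3 - <<'E'
from w import *
look("w3.png",[((.522,-.2735),.05,.026,.042),((.522,-.2735),.03,.048,.07)])
E
```

```text
12.67 [ 0.5978 -0.0094  0.164 ] yaw 2.025 F [0.  0.3 0.2] M [ 0.035 -0.032  0.053] gap 0.0849 grip 0.0 q7 0.641 -0.008
t: 12.92
position: [0.5963, -0.0093, 0.2527]
tcp_rot: [-3.136, -0.001, 2.025]
force: [0.4, 0.9, -0.9]
finger_gap: 0.0694
grip_force: 0.0
t: 13.58
position: [0.5207, -0.2753, 0.2543]
tcp_rot: [3.141, -0.0, 2.025]
force: [0.6, 0.2, -0.2]
finger_gap: 0.0601
grip_force: 0.0
t: 13.92
position: [0.5183, -0.272, 0.1487]
tcp_rot: [-3.135, -0.007, 2.025]
force: [-1.5, 2.3, -0.7]
finger_gap: 0.0601
grip_force: 0.0
pos [ 0.5183 -0.272   0.1487] rot [-3.1353 -0.0068  2.0249] q7 1.15
6955 z 0.0333 mean [ 0.5172 -0.2724] enc 518.3 -275.0 36.1
1074 z 0.0577 mean [ 0.5179 -0.274 ] enc 518.7 -275.1 11.7
```

View pics/w3.png

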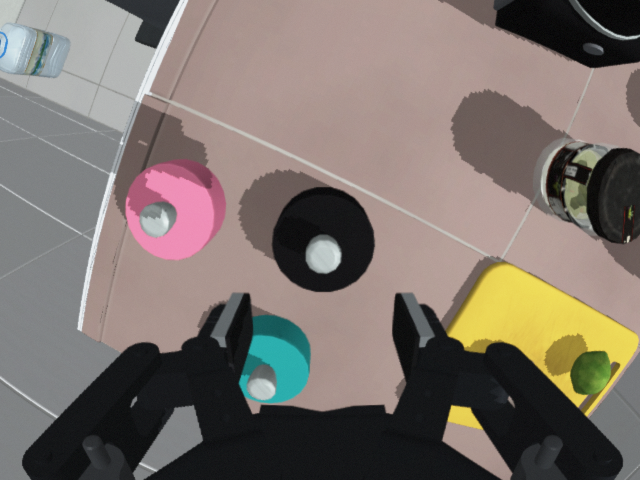

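The wrist view shows the black cap at (323,240), its knob at (323,254) between the pads. The pink cap (176,210) and the turquoise one (265,360) are both clear. I let the arm settle and measure again.

```bash

python3 -m creep '0 0 0 0 0 0;0 0 0 0 0 0' >/dev/null
cat > d.py <<'E'
from w import *
import sys
s=bot.get_state(); t=np.array([float(a) for a in sys.argv[1:4]])
print(s["position"].round(4),s["tcp_rot"].round(3),"tool delta",(Ro.from_euler("xyz",s["tcp_rot"]).as_matrix().T@(t-s["position"])).round(4))
E
python3 - <<'E'
from w import *
look("w4.png",[((.522,-.2735),.05,.026,.042),((.522,-.2735),.03,.048,.07)])
E
python3 d.py .5200 -.2747 .054
```

```text
pos [ 0.5226 -0.2745  0.1563] rot [3.1398e+00 2.3000e-03 2.0253e+00] q7 1.15
6702 z 0.0334 mean [ 0.5174 -0.2727] enc 518.5 -275.3 36.0
1009 z 0.0578 mean [ 0.518  -0.2739] enc 519.0 -275.1 11.8
[ 0.5227 -0.2744  0.1565] [3.139e+00 2.000e-03 2.025e+00] tool delta [ 0.0012 -0.0027  0.1025]
```

```bash

python3 -m creep '.0012 -.0027 .03 0 0 0;0 0 .03 0 0 0;0 0 .02 0 0 0;0 0 .012 0 0 0;0 0 .006 0 0 0;0 0 0 0 0 0;0 0 0 0 0 0' 
python3 d.py .5200 -.2747 .054
```

```text
t: 14.77
position: [0.5193, -0.2744, 0.0575]
tcp_rot: [3.14, 0.001, 2.025]
force: [0.1, -0.2, -0.2]
finger_gap: 0.0599
grip_force: 0.0
[ 0.5193 -0.2744  0.0575] [3.140e+00 1.000e-03 2.025e+00] tool delta [-0.0005  0.0005  0.0035]
```

```bash

python3 -m creep '-.0005 .0005 .001 0 0 0;0 0 0 0 0 0;0 0 0 0 0 0;0 0 0 0 0 0;0 0 0 0 0 0;0 0 0 0 0 0;0 0 0 0 0 0' .015 40
python3 st.py
python3 -m creep '0 0 -.01 0 0 0;0 0 -.02 0 0 0;0 0 -.02 0 0 0;0 0 0 0 0 0'
python3 st.py
```

```text
t: 15.35
position: [0.5197, -0.2743, 0.0563]
tcp_rot: [3.14, 0.001, 2.025]
force: [-0.8, 0.6, 6.9]
finger_gap: 0.0214
grip_force: 38.9
15.35 [ 0.5197 -0.2743  0.0563] yaw 2.0254 F [-0.8  0.6  6.9] M [0.211 0.192 0.081] gap 0.0214 grip 38.9 q7 1.231 -0.006
t: 15.68
position: [0.5208, -0.2755, 0.1093]
tcp_rot: [3.138, 0.004, 2.025]
force: [0.8, -1.0, -0.9]
finger_gap: 0.0211
grip_force: 39.3
15.68 [ 0.5208 -0.2755  0.1093] yaw 2.0247 F [ 0.8 -1.  -0.9] M [-0.073 -0.045  0.002] gap 0.0211 grip 39.3 q7 1.191 -0.233
```

```bash

python3 -m creep '0 0 -.037 0 0 0;0 0 -.037 0 0 0;0 0 -.037 0 0 0;0 0 -.037 0 0 0'
python3 -m creep '.0256 .0233 0 0 0 0;.0256 .0233 0 0 0 0;.0256 .0233 0 0 0 0;.0256 .0233 0 0 0 0;.0256 .0233 0 0 0 0;.0256 .0233 0 0 0 0;.0256 .0233 0 0 0 0;.0256 .0233 0 0 0 0;0 0 0 0 0 0;0 0 0 0 0 0'
python3 d.py .5988 -.0097 .26
python3 - <<'E'
from h import *
f=bot.grab_frame("top"); save(f,"top2.png"); g=bot.grab_frame("scene"); 
ro=lambda im,c,w:cv2.resize(im["color"][c[1]-w:c[1]+w,c[0]-w:c[0]+w,::-1],(400,400))
cv2.imwrite("pics/p.png",np.hstack([ro(f,(300,210),60),ro(g,(300,270),70)]))
for n,F in(("top",f),("scene",g)):
    h=world(F,np.ones((480,640),bool)); c=(.599,-.0097)
    for z0,z1,R in((.132,.148,.06),(.185,.238,.045)):
        p=h[(np.hypot(h[:,0]-c[0],h[:,1]-c[1])<R)&(h[:,2]>z0)&(h[:,2]<z1)]
        if len(p)<9: print(n,"few"); continue
        (a,b),r=cv2.minEnclosingCircle(cv2.convexHull(p[:,:2].astype(np.float32)*1000))
        print(n,len(p),np.percentile(p[:,2],[2,50,98]).round(4),"enc",round(a,1),round(b,1),round(r,1))
E
```

```text
t: 16.02
position: [0.5185, -0.274, 0.2549]
tcp_rot: [-3.141, -0.0, 2.025]
force: [0.5, 0.5, -0.2]
finger_gap: 0.0218
grip_force: 39.4
t: 16.85
position: [0.5968, -0.0052, 0.2527]
tcp_rot: [-3.141, -0.001, 2.03]
force: [-0.5, -0.3, -2.0]
finger_gap: 0.0216
grip_force: 39.5
[ 0.5968 -0.0052  0.2527] [-3.141e+00 -1.000e-03  2.030e+00] tool delta [-0.0049 -0.0002 -0.0073]
top 400 [0.1376 0.1416 0.1457] enc 600.9 -13.2 46.5
top 145 [0.2056 0.2307 0.2341] enc 593.6 -18.0 32.1
scene 717 [0.1332 0.1385 0.1458] enc 599.8 -8.3 47.8
scene 905 [0.1975 0.2266 0.2321] enc 595.7 -5.5 37.6
```

View pics/p.png

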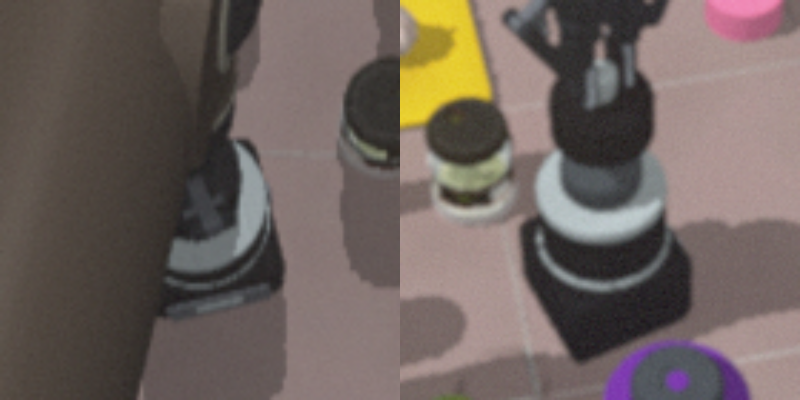

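The crops show the cap hanging upright over the dial in the scene view (right); the top view (left) is blocked by the arm. I centre and lower in stages.

```bash

python3 -m creep '-.0047 .0003 0 0 0 0;0 0 .012 0 0 0;0 0 .012 0 0 0;0 0 0 0 0 0;0 0 0 0 0 0;0 0 0 0 0 0' >/dev/null
python3 st.py
python3 d.py .5988 -.0097 .196
python3 - <<'E'
from w import *
look("w5.png",[((.599,-.0097),.06,.132,.148)])
f=bot.grab_frame("scene"); h=world(f,np.ones((480,640),bool)); c=(.599,-.0097)
for z0,z1,R in((.132,.146,.06),(.178,.206,.045),(.1975,.206,.045)):
    p=h[(np.hypot(h[:,0]-c[0],h[:,1]-c[1])<R)&(h[:,2]>z0)&(h[:,2]<z1)]
    (a,b),r=cv2.minEnclosingCircle(cv2.convexHull(p[:,:2].astype(np.float32)*1000))
    print(len(p),np.median(p[:,2]).round(4),"enc",round(a,1),round(b,1),round(r,1))
E
```

```text
17.45 [ 0.5989 -0.0127  0.229 ] yaw 2.0248 F [ 0.2  0.8 -0.5] M [-0.014  0.005  0.036] gap 0.0214 grip 39.5 q7 0.614 0.008
[ 0.5989 -0.0127  0.229 ] [-3.141 -0.     2.025] tool delta [0.0027 0.0013 0.033 ]
pos [ 0.5989 -0.0127  0.229 ] rot [-3.1409e+00 -2.0000e-04  2.0248e+00] q7 0.61
5800 z 0.1404 mean [0.5878 0.0142] enc 598.0 -9.4 47.0
680 0.1384 enc 600.1 -6.8 47.4
700 0.2027 enc 599.9 -11.7 37.2
459 0.2039 enc 599.5 -12.3 36.5
```

View pics/w5.png

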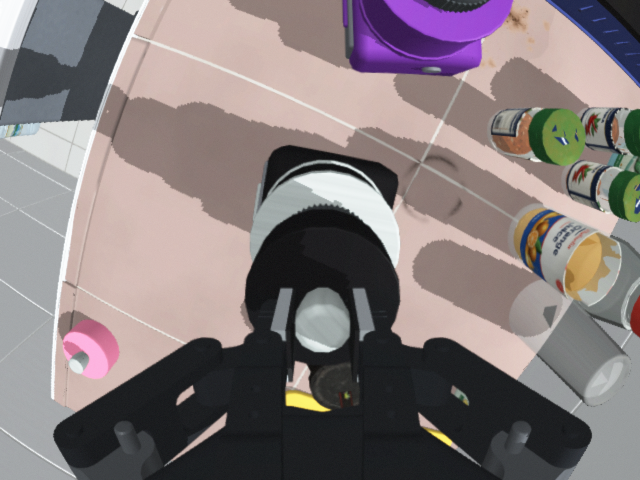

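The cap is held level and is about 3 mm too far toward -y. I correct that and lower until the rim is just over the dial.

```bash

python3 -m creep '.003 .0006 0 0 0 0;0 0 .004 0 0 0;0 0 0 0 0 0;0 0 0 0 0 0;0 0 0 0 0 0' >/dev/null
python3 st.py
python3 -m creep '0 0 .006 0 0 0;0 0 .004 0 0 0;0 0 0 0 0 0;0 0 0 0 0 0' >/dev/null
python3 st.py; python3 d.py .5988 -.0097 .1965
```

```text
17.97 [ 0.5983 -0.0094  0.2253] yaw 2.0255 F [ 0.1  0.6 -0.9] M [-0.003 -0.017  0.016] gap 0.0216 grip 39.5 q7 0.611 0.001
18.3 [ 0.598  -0.0094  0.2148] yaw 2.0253 F [ 0.5  1.  -0.1] M [ 0.02  -0.007  0.011] gap 0.0214 grip 39.5 q7 0.616 0.015
[ 0.598  -0.0094  0.2148] [-3.141 -0.     2.025] tool delta [-0.0006  0.0006  0.0183]
```

```bash

python3 -m creep '-.0003 .0005 .004 0 0 0;0 0 .004 0 0 0;0 0 .004 0 0 0;0 0 0 0 0 0;0 0 0 0 0 0' >/dev/null
python3 st.py
python3 -m creep '0 0 .003 0 0 0;0 0 .0015 0 0 0;0 0 0 0 0 0;0 0 0 0 0 0' >/dev/null
python3 st.py
```

```text
18.72 [ 0.5986 -0.0095  0.2028] yaw 2.0253 F [-0.5 -0.6 -1. ] M [-0.014  0.002 -0.056] gap 0.0217 grip 39.5 q7 0.624 0.015
19.05 [ 0.5988 -0.0095  0.1987] yaw 2.0253 F [-0.1 -0.3 -0.8] M [-0.022  0.058  0.009] gap 0.0215 grip 39.5 q7 0.626 0.006
```

```bash

python3 -m creep '0 0 .0015 0 0 0;0 0 0 0 0 0;0 0 0 0 0 0' >/dev/null
python3 st.py
python3 -m creep '0 0 .0015 0 0 0;0 0 0 0 0 0;0 0 0 0 0 0' >/dev/null
python3 st.py
```

```text
19.3 [ 0.5989 -0.0095  0.1973] yaw 2.0253 F [ 0.5  0.4 -0.4] M [0.011 0.013 0.009] gap 0.0212 grip 39.5 q7 0.627 0.004
19.55 [ 0.599  -0.0095  0.1963] yaw 2.0252 F [-1.3  0.3  4.2] M [0.081 0.317 0.088] gap 0.0211 grip 40.0 q7 0.628 -0.001
```

The rim meets the deck at the expected height. I release, retreat and check.

```bash

python3 -m creep '0 0 0 0 0 0;0 0 0 0 0 0;0 0 0 0 0 0;0 0 0 0 0 0;0 0 0 0 0 0' .06 >/dev/null
python3 -m creep '0 0 -.02 0 0 0;0 0 -.03 0 0 0;0 0 -.04 0 0 0;0 0 -.03 0 0 0;0 0 0 0 0 0;0 0 0 0 0 0;0 0 0 0 0 0;0 0 0 0 0 0'
python3 - <<'E'
from w import *
look("w6.png",[((.599,-.0097),.06,.132,.148),((.599,-.0097),.05,.165,.18),((.599,-.0097),.03,.19,.21)])
f=bot.grab_frame("scene"); h=world(f,np.ones((480,640),bool)); c=(.599,-.0097)
for z0,z1,R in((.132,.146,.06),(.165,.18,.05),(.19,.21,.03)):
    p=h[(np.hypot(h[:,0]-c[0],h[:,1]-c[1])<R)&(h[:,2]>z0)&(h[:,2]<z1)]
    (a,b),r=cv2.minEnclosingCircle(cv2.convexHull(p[:,:2].astype(np.float32)*1000))
    print(len(p),np.median(p[:,2]).round(4),"enc",round(a,1),round(b,1),round(r,1))
for l in("coffee","mug","spice_jar"):
    d=bot.trace(f,l)
    if d: print(l,d[0]["at"])
E
```

```text
t: 20.63
position: [0.5982, -0.0093, 0.3144]
tcp_rot: [-3.139, -0.001, 2.026]
force: [-0.2, 0.2, 0.5]
finger_gap: 0.06
grip_force: 0.0
pos [ 0.5982 -0.0093  0.3144] rot [-3.1395e+00 -9.0000e-04  2.0255e+00] q7 0.57
2589 z 0.1403 mean [0.5873 0.0099] enc 597.9 -9.7 47.1
5898 z 0.1734 mean [ 0.5971 -0.0078] enc 598.2 -10.4 36.0
859 z 0.1978 mean [ 0.5977 -0.0093] enc 598.2 -10.1 11.7
527 0.1384 enc 599.4 -7.4 47.2
678 0.1715 enc 600.4 -9.1 37.0
93 0.1956 enc 599.8 -8.1 11.6
coffee [254.6, 256.4]
mug [414.7, 356.2]
spice_jar [249.5, 361.1]
```

View pics/w6.png

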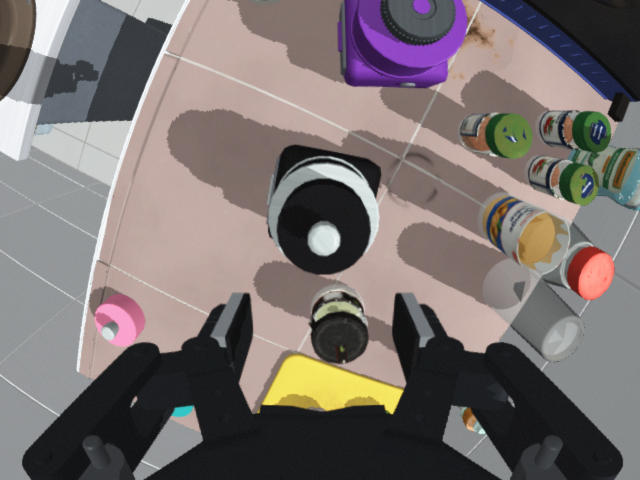

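The black cap sits level on the deck at (323,225), its knob at (323,240). It is centred within about 1 mm, with its top at z 0.173, and the jars and mug have not moved.

```bash
python3 -c "
from workcell import bot
print(bot.finish_job())"
```

```text
the job is handed in; nothing more can be done
None
```

I handed the job in without a verdict back: the dial is five clicks open from the touching point (felt by torque, as the burr reading is too noisy to check), the cap sits on the deck within about 1 mm of the dial's axis, and the jars and mug are where they stood.

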